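# Count to the third bay and push the finds box home

### The job

The divider rack on the finds table is counted from the end where the terracotta pot stands, full bays included: run a fingertip along the wooden rail on top of the rack's back board, touching it over the first, then the second, then the third bay. Then push the loose cardboard box that lies in front of the rack along the table, end first, into that third bay until it is fully home against the back board. Push it only, without picking it up or tipping it, and leave everything else where it stands.

Things in the scene. Friction and masses are not known exactly. Their poses are not given: they have to be found in the camera images.
- rack: Fixed plywood rack of six open-topped, floorless bays in a row. Origin: centre of its footprint on the table; x points into the bays, y along the row. 75 x 365 mm. 5 mm dividers, 45 mm high, at y = 0, +-60, +-120, +-180 mm; bay centres at y = +-30, +-90, +-150 mm; bays 55 mm wide, 63 mm deep. Mouth at x = -37.5 mm, inner face of the back board at x = +25.5 mm.
- rail_a: Fixed piece of the wooden capping rail on the back board, over the bay at rack y = +150 mm. Origin: centre of its flat top face, 55 mm above the table, at rack x = +25.5 mm. 57 mm long (along the rack's y) and 24 mm wide (rack's x); the six pieces follow end to end with 3 mm joints. Each bay counts as touched when the fingers rest on its own piece and have left the piece before it. 
- rail_b: Fixed piece of the wooden capping rail on the back board, over the bay at rack y = +90 mm. Origin: centre of its flat top face, 55 mm above the table, at rack x = +25.5 mm. 57 mm long (along the rack's y) and 24 mm wide (rack's x); the six pieces follow end to end with 3 mm joints. 
- rail_c: Fixed piece of the wooden capping rail on the back board, over the bay at rack y = +30 mm. Origin: centre of its flat top face, 55 mm above the table, at rack x = +25.5 mm. 57 mm long (along the rack's y) and 24 mm wide (rack's x); the six pieces follow end to end with 3 mm joints. 
- rail_d: Fixed piece of the wooden capping rail on the back board, over the bay at rack y = -30 mm. Origin: centre of its flat top face, 55 mm above the table, at rack x = +25.5 mm. 57 mm long (along the rack's y) and 24 mm wide (rack's x); the six pieces follow end to end with 3 mm joints. 
- rail_e: Fixed piece of the wooden capping rail on the back board, over the bay at rack y = -90 mm. Origin: centre of its flat top face, 55 mm above the table, at rack x = +25.5 mm. 57 mm long (along the rack's y) and 24 mm wide (rack's x); the six pieces follow end to end with 3 mm joints. 
- rail_f: Fixed piece of the wooden capping rail on the back board, over the bay at rack y = -150 mm. Origin: centre of its flat top face, 55 mm above the table, at rack x = +25.5 mm. 57 mm long (along the rack's y) and 24 mm wide (rack's x); the six pieces follow end to end with 3 mm joints. 
- box_mid (a point): Centre of the loose closed cardboard box to push: 84 mm long (its x; either end may go in first), 42 mm wide (its y), 26 mm high, 100 to 210 g, flat on the table before the rack; this point is 13 mm up. Home in a bay, its end meets the back board, its centre is at rack x = -16.5 mm and 21 mm stick out of the mouth.
- pot: Small loose terracotta pot, 68 mm across, 80 mm high, beside one end of the rack (rack y about +250 or -250 mm); it marks the end to count from. Origin: centre of its underside. Leave it alone.
- brush_mug: Loose steel mug with upright brushes, 60 mm across, about 145 mm high, beside the other end of the rack. Origin: centre of its underside. Leave it alone.
- box_in_rack: Another cardboard box of the same size, already inside a bay of the rack (second from one end, or last at the other end). Origin: centre of its underside. Leave it alone.
- vial: Small loose lidded plastic jar, 34 mm across, 42 mm high, in another bay of the rack. Origin: centre of its underside. Leave it alone.
- sherd_red: Loose red potsherd, about 60 x 45 x 14 mm, on the table on the robot's side of the rack. Origin: centre of its underside. Leave it alone.
- sherd_grey: Loose grey potsherd, about 65 x 50 x 10 mm, on the table on the robot's side of the rack. Origin: centre of its underside. Leave it alone.
- brush: Loose brush, 170 mm long, lying flat on the table to the left. Origin at its middle. Leave it alone.

How it is judged:
On the way, in this order (a step that is already met when the one before it is completed fails the run):
1. the fingers touch the rail piece over the first bay from the pot's end (((y of pot in the frame of rack above 0 m and contact force between the fingers and rail_a above 0.3 N) or (y of pot in the frame of rack below 0 m and contact force between the fingers and rail_f above 0.3 N))), for 0.1 s.
2. the fingers touch the rail piece over the second bay from the pot's end, having left the piece before it (((y of pot in the frame of rack above 0 m and contact force between the fingers and rail_b above 0.3 N and contact force between the fingers and rail_a below 0.1 N) or (y of pot in the frame of rack below 0 m and contact force between the fingers and rail_e above 0.3 N and contact force between the fingers and rail_f below 0.1 N))), for 0.1 s.
3. the fingers touch the rail piece over the third bay from the pot's end, having left the piece before it (((y of pot in the frame of rack above 0 m and contact force between the fingers and rail_c above 0.3 N and contact force between the fingers and rail_b below 0.1 N) or (y of pot in the frame of rack below 0 m and contact force between the fingers and rail_d above 0.3 N and contact force between the fingers and rail_e below 0.1 N))), for 0.1 s.
4. the box is pushed into the third bay from the pot's end, home against the back board (((y of pot in the frame of rack above 0 m and y of box_mid in the frame of rack between 0.018 and 0.042 m) or (y of pot in the frame of rack below 0 m and y of box_mid in the frame of rack between -0.042 and -0.018 m)) and x of box_mid in the frame of rack above -0.0225 m), for 0.2 s.
At the end, for the whole second after the job is handed in: The box rests flat and at rest in the third bay from the pot's end (full bays counted), end first, its far end within 6 mm of the back board (all of step 4 and height (world z) of box_mid below 0.018 m and angle between the x axis of box_mid and the x axis of rack, either way round below 0.25 rad and linear speed of box below 0.01 m/s); the robot touches nothing.
It fails at once if the box is lifted (its centre more than 12 mm above where it lies) (height (world z) of box_mid above 0.025 m).
It fails at once if the box is tipped by more than about 17 degrees (angle between box_mid's own z axis and vertical above 0.3 rad).
It fails at once if the pot, the brush mug, the box or vial already in the rack, a sherd or the brush is moved by more than 20 mm (distance of any of box_in_rack, vial, pot, brush_mug, sherd_red, sherd_grey, brush from where it was at the start of the episode above 0.02 m).
It also fails if it takes over 61 s, if anything falls off the work surface, if the arm or the gripper's body presses on something with over 40 N, if the wrist force passes 120 N, or if a joint passes its speed limit or range.

### The arm

A 6-joint arm with a two-finger parallel gripper is mounted at the origin on the work surface. World frame = base frame: x ahead of the robot, y to its left, z up, the work surface at z = 0. Lengths are in m, angles in rad, forces in N, time in s.
With the tool pointing down it reaches from about 0.3 to 0.95 m from the base axis. Payload 3.1 kg.
Tool frame: the origin (TCP) lies on the mounting face of the last link; the fingertips stand 173 mm ahead of it and the grasp point (between the pads) lies 155 mm ahead of it; z points along the fingers, y is the line along which they close (so a half turn about z gives the same grasp; the last joint's range is limited). The gripper opens to 85 mm and grips with 20 to 120 N. Pads are 22 mm wide; open, the fingers measure 114 mm over their backs; the gripper's body (76 mm by 85 mm) begins 54 mm behind the grasp point. The pads swing forward as they close: fully open they stand 13 mm farther back than shut.
Start: joints at [1.125, 0.308, 1.634, -0, 1.2, -0.07], TCP at [0.229, 0.581, 0.405] pointing down, gripper open.
Joint ranges: [-3.06, 3.06], [-0.79, 1.96], [0.05, 2.63], [-1.19, 4.34], [0.05, 2.64], [-2.94, 2.94]. Speed limits (rad/s): [2.79, 2.79, 3.14, 3.14, 3.14, 3.14].

### API

Orientations are given as a unit quaternion [x, y, z, w].
In Python, from station import robot gives the robot as it stands.
- The arm moves only by the tool send_rows, never from a script. Its argument "steps" is a list that holds one entry, the list of rows, each a list of 7 numbers: the shift along the tool's x, y, z as a fraction of full scale, then the turn, a rotation vector about the tool's x, y, z as a fraction of full scale, then the opening, from 0 (shut) to 1 (fully open). A call has 1 to 12 rows; each row is the pose to reach, as a shift and turn from the pose commanded when the call began, along the tool's axes at that moment; what a row does not reach only later rows make up. Full scale, the value 1, is 0.1 m for a shift and pi/2 rad for a turn. A row lasts 1/12 s, in which the tool goes at most 41.7 mm and 7.16 degrees, less where a joint would pass 70% of its speed; a pose out of reach is approached as far as the arm can. A call with a number of a shift or a turn outside -1 to 1 is refused whole. A call with a gripper value outside its range is refused whole. The fingers move at their own pace and stop on an object; the grip force is fixed at half the most. Time passes only in rows, so rows that repeat a pose let the fingers close. It gives the time, the measured TCP pose, the force, the opening and the grip force at its end, in the units of the state.
- robot.read_state(): the state, without advancing time (a new reading comes with each control period).
- robot.snapshot(name): name is "scene" or "top"; returns a dict with "frame" (384x512x3 uint8, red, green, blue), "intrinsics" (3x3 intrinsics, pixels), "rvec" (rotation vector, rad) and "tvec" (3), from world to camera coordinates, as OpenCV has them. Camera axes: x right, y down, z forward; pixel columns grow to the right and rows downward; lengths in m; the calibration is good to about 2 mm. A picture is of the moment at which its call begins. There is no depth.
- robot.finish_job(): hands the job in; it is judged then, once.
The state is a dict: "clock": time; "joint_positions": joint angles; "qvel": joint speeds; "tau": joint torques, N m; "ee_pos": TCP position; "tcp_rot": TCP orientation; "force": force on the tool from outside, world axes, zero at the start; "torque": the same for the moment, N m; "gripper_width": finger opening in m; "grip_force": force on a finger pad.
Only numpy, scipy, OpenCV 4.12 (cv2) and the standard library are available. Lean on these libraries where they do the work, as an engineer would, in place of code of your own. Each camera call takes 0.05 s, during which the arm holds its last target. There are 200 camera calls.

## Working session

There is one attempt and no reset: what is moved stays moved. The work goes in short steps, Python scripts to look and compute and a tool call to move; the robot and the scene stay as the last step left them, time stands still between calls to the robot, and variables do not carry over. Pictures are saved under pics/ and viewed, at most 10 in all, crops included, and the job is handed in when it is done.

Besides the shell and the picture viewer there is one more tool, called after "Emit:" in YAML: its name, and indented under it one key for each argument. send_rows: Moves the arm, as the interface text tells. Shift numbers are shares of 0.1 m and turn numbers shares of pi/2 rad, none past 1 either way. Its arguments: {"type":"object","properties":{"steps":{"type":"array","items":{"type":"array","items":{"type":"array","items":{"type":"number"}}}}},"required":["steps"]}

```bash
mkdir -p pics; cat > h.py <<'E'
import numpy as np, cv2
from scipy.spatial.transform import Rotation as R
from station import robot
def snap(n,f):
    s=robot.snapshot(n); cv2.imwrite(f'pics/{f}.png',s['frame'][:,:,::-1]); return s
def ray(s,px,z):
    K=np.array(s['intrinsics']);M=cv2.Rodrigues(np.array(s['rvec'],float))[0];t=np.array(s['tvec']).ravel()
    c=-M.T@t; out=[]
    for p in px:
        d=M.T@np.linalg.inv(K)@[p[0],p[1],1]; out.append(c+d*(z-c[2])/d[2])
    return np.array(out)
def proj(s,P): return cv2.projectPoints(np.array(P,float),np.array(s['rvec'],float),np.array(s['tvec'],float),np.array(s['intrinsics'],float),None)[0][:,0]
def st():
    s=robot.read_state(); print(s['clock'],np.round(s['ee_pos'],4),np.round(s['tcp_rot'],4),np.round(s['force'],2),s['gripper_width']); return s
E
python3 - <<'E'
from h import *
import pickle
st()
d={}
for n in('top','scene'):
    d[n]=s=snap(n,n+'0'); print(s['tvec'],s['rvec'])
    cv2.imwrite(f'pics/{n}0b.png',cv2.resize(s['frame'][:,:,::-1],(800,600),interpolation=cv2.INTER_CUBIC))
pickle.dump(d,open('s0.pkl','wb'))
E
```

```text
0.0 [0.2292 0.581  0.4035] [ 1.868e-01  9.824e-01 -1.100e-03 -3.000e-04] [ 0.32 -0.18  0.15] 0.08530277123073911
[0.07287017 0.52762232 1.17439342] [ 2.11961119 -2.14308689  0.19084195]
[-0.26227083 -0.28386931  1.61939032] [ 1.9477422   1.40447405 -0.64603206]
```

View pics/top0b.png

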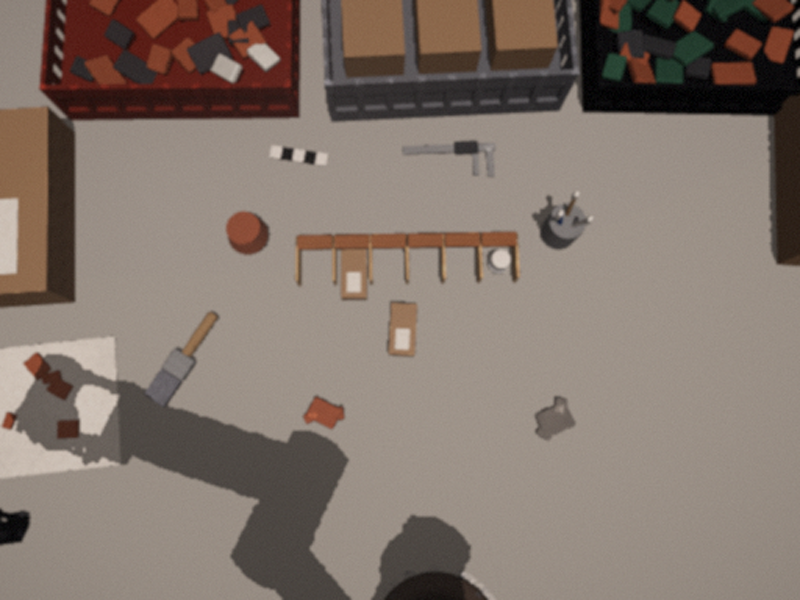

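View pics/scene0b.png

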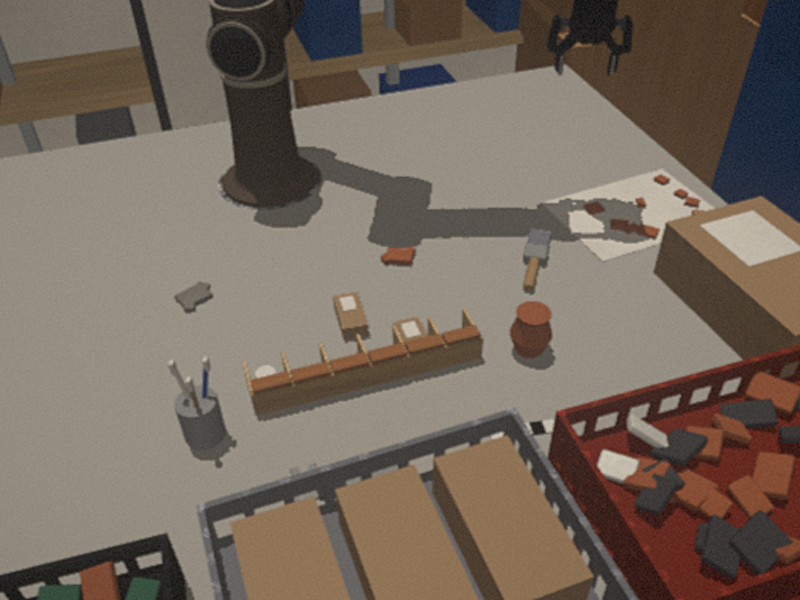

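The top view shows the pot at the left (246,232). The rail runs from (297,241) to (519,239), the other box is in bay 2 (353,273) and the vial is in the last bay. The third bay is at about column 388, and the loose box is at (403,328), slightly turned. Next I'll measure these.

```bash
python3 - <<'E'
from h import *
import pickle
s=pickle.load(open('s0.pkl','rb'))['top']; f=s['frame']
hsv=cv2.cvtColor(f,cv2.COLOR_RGB2HSV)
for n,b in(('rail',(330,239)),('box',(397,312)),('pot',(246,232))):
    x,y=int(b[0]*.64),int(b[1]*.64); print(n,f[y,x],hsv[y,x])
print('floor',f[230,180],hsv[230,180])
sat=cv2.GaussianBlur(f,(3,3),0); hs=cv2.cvtColor(sat,cv2.COLOR_RGB2HSV)
def blob(x0,y0,x1,y1,m):
    mm=np.zeros(m.shape,np.uint8); mm[y0:y1,x0:x1]=m[y0:y1,x0:x1]
    c=max(cv2.findContours(mm,cv2.RETR_EXTERNAL,cv2.CHAIN_APPROX_NONE)[0],key=cv2.contourArea); return c
m=(hs[...,1]>85).astype(np.uint8)
c=blob(240,185,275,235,m); r=cv2.minAreaRect(c); B=cv2.boxPoints(r); print('box px',r)
W=ray(s,B,.026); print(W.round(4),W.mean(0), np.linalg.norm(W[0]-W[1]),np.linalg.norm(W[1]-W[2]))
red=((hs[...,1]>120)&((hs[...,0]<11))).astype(np.uint8)
c=blob(180,145,340,162,red); r=cv2.minAreaRect(c); B=cv2.boxPoints(r); print('rail px',r)
W=ray(s,B,.055); print(W.round(4),W.mean(0), np.linalg.norm(W[0]-W[1]),np.linalg.norm(W[1]-W[2]))
crop=f[140:240,140:385,::-1]
cv2.imwrite('pics/crop.png',cv2.resize(crop,None,fx=3.2,fy=3.2,interpolation=cv2.INTER_CUBIC))
E
```

```text
rail [132  83  56] [ 11 147 132]
box [153 119  91] [ 14 103 153]
pot [139  76  55] [  8 154 139]
floor [157 146 136] [ 14  34 157]
box px ((257.30963134765625, 210.1649627685547), (15.603103637695312, 32.48865509033203), 4.085616588592529)
[[0.4425 0.0669 0.026 ]
 [0.5256 0.0601 0.026 ]
 [0.5223 0.0203 0.026 ]
 [0.4393 0.0276 0.026 ]] [0.4824477  0.04370571 0.026     ] 0.0834034608341584 0.039930314354093964
rail px ((318.5, 153.0), (8.0, 19.0), 90.0)
[[ 0.6336 -0.0892  0.055 ]
 [ 0.633  -0.1375  0.055 ]
 [ 0.6121 -0.1367  0.055 ]
 [ 0.6127 -0.0885  0.055 ]] [ 0.62285157 -0.11300573  0.055     ] 0.04830342964983508 0.02091643337210401
```

View pics/crop.png

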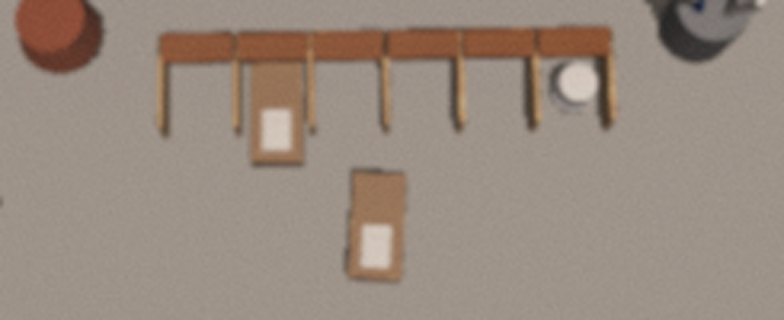

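```bash
python3 - <<'E'
from h import *
import pickle
s=pickle.load(open('s0.pkl','rb'))['top']
q=lambda L:[(x/3.2+139.65,y/3.2+139.65) for x,y in L]
W=ray(s,q([(160,34),(161,61),(611,27),(610,53)]),.055);print(W.round(4))
L=(W[0]+W[1])/2;Rr=(W[2]+W[3])/2; ey=(L-Rr)/np.linalg.norm(L-Rr); ex=np.array([ey[1],-ey[0],0]); C=(L+Rr)/2
print('len',np.linalg.norm(L-Rr),'C',C,'yaw',np.arctan2(ex[1],ex[0]))
for y in(150,90,30): print(y,(C+ey*y/1000).round(4))
O=C-ex*.0255
B=np.array([.4824,.0437,.026]); print('box in rack',(B-O)@ex,(B-O)@ey,'goal',O-.0165*ex+.03*ey)
print('rack O',O)
P=ray(s,q([(52,15)]),.08);print('pot',P,(P-O)@ey)
P=ray(s,[(322*.64,410*.64),(555*.64,418*.64)],.01);print(P)
print('divider tips', ray(s,q([(310,132),(387,130)]),.045))
E
```

```text
[[ 0.6334  0.2139  0.055 ]
 [ 0.6114  0.2129  0.055 ]
 [ 0.6354 -0.1442  0.055 ]
 [ 0.6141 -0.1426  0.055 ]]
len 0.35680164298852657 C [0.62358175 0.03501298 0.055     ] yaw 0.00656329764574111
150 [0.6226 0.185  0.055 ]
90 [0.623 0.125 0.055]
30 [0.6234 0.065  0.055 ]
box in rack -0.11562169871670612 0.009613443697801972 goal [0.58138576 0.06473668 0.055     ]
rack O [0.5980823  0.03484562 0.055     ]
pot [[0.64289844 0.29511205 0.08      ]] [0.25996669]
[[ 0.35257375  0.17486176  0.01      ]
 [ 0.3355657  -0.20183843  0.01      ]]
divider tips [[0.55489454 0.09569608 0.045     ]
 [0.55585347 0.03475441 0.045     ]]
```

Emit:
send_rows:
  steps:
    - [[-0.17,-0.07,0,0,0,-0.04,0],[-0.34,-0.15,0,0,0,-0.08,0],[-0.5,-0.22,0,0,0,-0.12,0],[-0.67,-0.3,0,0,0,-0.16,0],[-0.84,-0.37,0,0,0,-0.2,0],[-1,-0.44,0,0,0,-0.239,0]]

```text
clock: 0.6
ee_pos: [0.3067, 0.5028, 0.404]
tcp_rot: [-0.001, 1.0, -0.001, -0.0]
force: [0.5, 0.6, -0.1]
gripper_width: 0.0126
grip_force: 0.0
```

```bash
python3 -c "
from h import *
s=st();print(R.from_quat(s['tcp_rot']).as_matrix().round(3))"
```

```text
0.6 [0.3067 0.5028 0.404 ] [-1.4e-03  1.0e+00 -5.0e-04 -3.0e-04] [ 0.55  0.64 -0.08] 0.012633140100870965
[[-1.    -0.003 -0.001]
 [-0.003  1.    -0.001]
 [ 0.001 -0.001 -1.   ]]
```

Emit:
send_rows:
  steps:
    - [[-0.25,-0.25,0.1,0,0,0,0],[-0.5,-0.5,0.2,0,0,0,0],[-0.75,-0.75,0.3,0,0,0,0],[-1,-1,0.4,0,0,0,0]]

```text
clock: 0.93
ee_pos: [0.4068, 0.4024, 0.3639]
tcp_rot: [-0.0, 1.0, -0.0, -0.0]
force: [-0.4, 0.5, -0.2]
gripper_width: 0.0001
grip_force: 0.0
```

Emit:
send_rows:
  steps:
    - [[-0.25,-0.25,0.1,0,0,0,0],[-0.5,-0.5,0.2,0,0,0,0],[-0.75,-0.75,0.3,0,0,0,0],[-1,-1,0.4,0,0,0,0]]

```text
clock: 1.27
ee_pos: [0.5069, 0.3022, 0.3238]
tcp_rot: [0.0, 1.0, -0.0, -0.0]
force: [0.6, -0.7, -0.4]
gripper_width: -0.0001
grip_force: 0.0
```

Emit:
send_rows:
  steps:
    - [[-0.25,-0.25,0.1,0,0,0,0],[-0.5,-0.5,0.2,0,0,0,0],[-0.75,-0.75,0.3,0,0,0,0],[-1,-1,0.4,0,0,0,0],[-1,-1,0.4,0,0,0,0]]

```text
clock: 1.68
ee_pos: [0.6091, 0.1988, 0.2822]
tcp_rot: [0.003, 1.0, -0.001, -0.0]
force: [-0.5, 0.1, 0.4]
gripper_width: -0.0
grip_force: 0.0
```

Emit:
send_rows:
  steps:
    - [[-0.08,-0.06,0.14,0,0,0,0],[-0.15,-0.12,0.28,0,0,0,0],[-0.15,-0.12,0.42,0,0,0,0],[-0.15,-0.12,0.42,0,0,0,0]]

```text
clock: 2.02
ee_pos: [0.6192, 0.1911, 0.2387]
tcp_rot: [0.001, 1.0, -0.001, -0.004]
force: [-0.3, 0.3, -0.8]
gripper_width: -0.0003
grip_force: 0.0
```

```bash
python3 - <<'E'
from h import *
st(); s=snap('scene','s1')
print(proj(s,[[.6226,.185,.055],[.6226,.185,.067]]))
cv2.imwrite('pics/s1c.png',cv2.resize(s['frame'][130:280,140:380,::-1],(800,500),interpolation=cv2.INTER_CUBIC))
E
```

```text
2.0167 [0.6192 0.1911 0.2387] [ 6.0e-04  1.0e+00 -7.0e-04 -3.7e-03] [-0.28  0.26 -0.79] -0.0003353657227571758
[[293.87142872 212.57687123]
 [294.06184633 208.97012766]]
```

View pics/s1c.png

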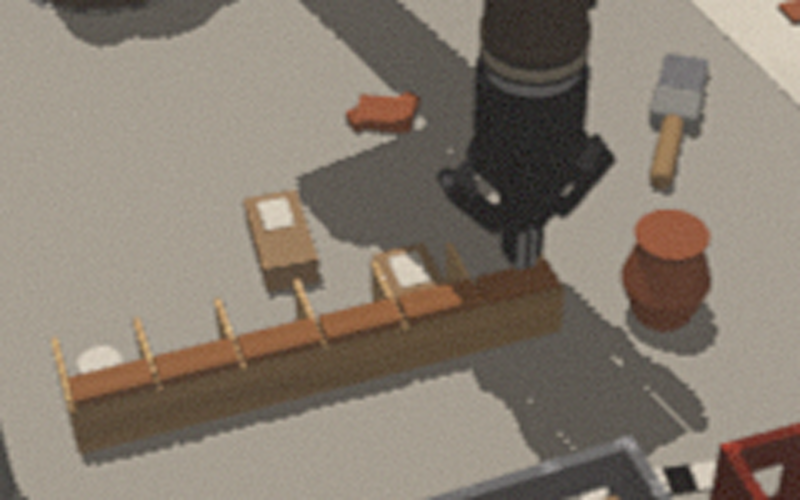

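The shut fingertips are at crop (522,262), right above the first piece of the rail next to the pot. Next I lower them slowly.

Emit:
send_rows:
  steps:
    - [[-0.02,0,0.04,0,0,0,0],[-0.02,0,0.07,0,0,0,0],[-0.02,0,0.09,0,0,0,0],[-0.02,0,0.1,0,0,0,0],[-0.02,0,0.11,0,0,0,0],[-0.02,0,0.11,0,0,0,0]]

```text
clock: 2.57
ee_pos: [0.6231, 0.1918, 0.2319]
tcp_rot: [0.0, 1.0, 0.0, 0.0]
force: [-0.0, -0.1, -0.1]
gripper_width: 0.0001
grip_force: 0.0
```

Emit:
send_rows:
  steps:
    - [[0,0,0.02,0,0,0,0],[0,0,0.03,0,0,0,0],[0,0,0.04,0,0,0,0],[0,0,0.045,0,0,0,0],[0,0,0.045,0,0,0,0]]

```text
clock: 2.98
ee_pos: [0.6233, 0.1917, 0.2285]
tcp_rot: [0.0, 1.0, 0.0, -0.0]
force: [-2.5, -1.0, 5.4]
gripper_width: -0.0002
grip_force: 3.1
```

Contact is 5.4 N. Now I slide along to the second piece.

Emit:
send_rows:
  steps:
    - [[0,-0.08,0,0,0,0,0],[0,-0.16,0,0,0,0,0],[0,-0.24,0,0,0,0,0],[0,-0.32,0,0,0,0,0],[0,-0.4,0,0,0,0,0],[0,-0.48,0,0,0,0,0],[0,-0.56,0,0,0,0,0],[0,-0.62,0,0,0,0,0],[0,-0.66,0,0,0,0,0],[0,-0.66,0,0,0,0,0],[0,-0.66,0,0,0,0,0]]

```text
clock: 3.9
ee_pos: [0.6241, 0.1246, 0.2285]
tcp_rot: [0.001, 1.0, -0.0, 0.001]
force: [-0.8, 0.5, 6.0]
gripper_width: -0.0002
grip_force: 3.0
```

Emit:
send_rows:
  steps:
    - [[0,0,0,0,0,0,0],[0,-0.08,0,0,0,0,0],[0,-0.16,0,0,0,0,0],[0,-0.24,0,0,0,0,0],[0,-0.32,0,0,0,0,0],[0,-0.4,0,0,0,0,0],[0,-0.48,0,0,0,0,0],[0,-0.55,0,0,0,0,0],[0,-0.6,0,0,0,0,0],[0,-0.6,0,0,0,0,0],[0,-0.6,0,0,0,0,0],[0,-0.6,0,0,0,0,0]]

```text
clock: 4.9
ee_pos: [0.624, 0.0645, 0.2285]
tcp_rot: [0.0, 1.0, -0.0, 0.001]
force: [-0.9, -0.8, 5.9]
gripper_width: -0.0003
grip_force: 3.1
```

All three pieces are touched. Next I lift off and go down on the right (-y) side of the box.

Emit:
send_rows:
  steps:
    - [[0,0,-0.2,0,0,0,0],[0,0,-0.4,0,0,0,0],[0.25,-0.2,-0.5,0,0,0,0],[0.5,-0.4,-0.5,0,0,0,0],[0.75,-0.6,-0.5,0,0,0,0],[1,-0.8,-0.5,0,0,0,0],[1,-0.8,-0.5,0,0,0,0]]

```text
clock: 5.48
ee_pos: [0.5177, -0.0171, 0.2751]
tcp_rot: [0.001, 1.0, -0.001, -0.005]
force: [-1.0, -0.0, -0.3]
gripper_width: -0.0002
grip_force: 0.0
```

Emit:
send_rows:
  steps:
    - [[0.2,0,0,0,0,0,0],[0.39,0,0.1,0,0,0,0],[0.39,0,0.4,0,0,0,0],[0.39,0,0.65,0,0,0,0],[0.39,0,0.8,0,0,0,0],[0.39,0,0.9,0,0,0,0],[0.39,0,0.94,0,0,0,0],[0.39,0,0.94,0,0,0,0]]

```text
clock: 6.15
ee_pos: [0.4838, -0.0145, 0.1822]
tcp_rot: [0.0, 1.0, 0.0, -0.001]
force: [0.8, -0.3, -0.1]
gripper_width: 0.0002
grip_force: 0.0
```

Emit:
send_rows:
  steps:
    - [[0,0.06,0,0,0,0,0],[0,0.11,0,0,0,0,0],[0,0.16,0,0,0,0,0],[0,0.2,0,0,0,0,0],[0,0.24,0,0,0,0,0],[0,0.28,0,0,0,0,0],[0,0.32,0,0,0,0,0],[0,0.36,0,0,0,0,0],[0,0.4,0,0,0,0,0],[0,0.42,0,0,0,0,0],[0,0.43,0,0,0,0,0],[0,0.43,0,0,0,0,0]]

```text
clock: 7.15
ee_pos: [0.484, 0.029, 0.1831]
tcp_rot: [0.0, 1.0, 0.0, -0.0]
force: [-0.9, 0.3, -0.2]
gripper_width: -0.0001
grip_force: 0.0
```

```bash
python3 - <<'E'
from h import *
st(); s=snap('scene','s2'); g=proj(s,[[.482,.065,.013]])[0].astype(int); print(g)
x0,y0=g[0]-110,g[1]-75
cv2.imwrite('pics/s2c.png',cv2.resize(s['frame'][y0:y0+150,x0:x0+200,::-1],(800,600),interpolation=cv2.INTER_CUBIC)); print(x0,y0)
import pickle; pickle.dump(s,open('s2.pkl','wb'))
E
```

```text
7.15 [0.484  0.029  0.1831] [ 1.e-04  1.e+00  1.e-04 -2.e-04] [-0.91  0.29 -0.18] -0.00014101774943171003
[231 199]
121 124
```

View pics/s2c.png

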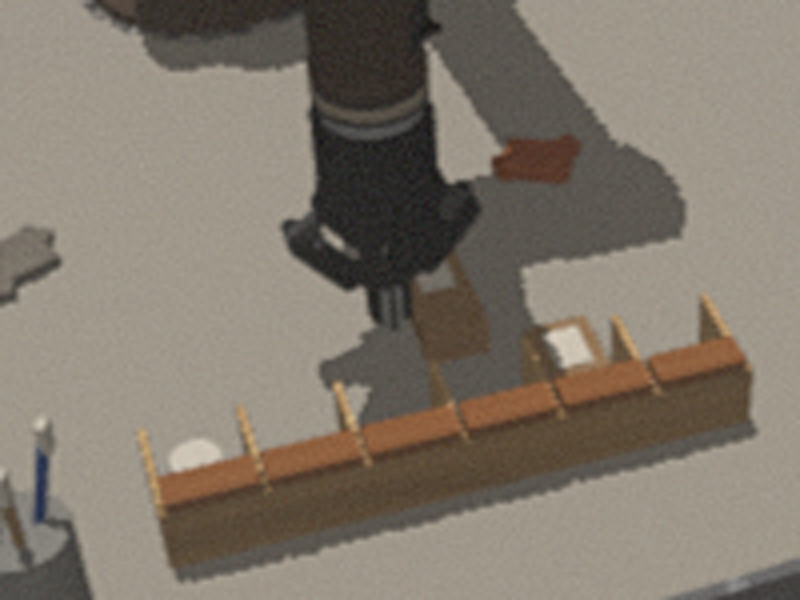

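The box stands beside the fingers, at crop (450,320), with its front bottom corners near (428,362) and (490,350).

```bash
python3 - <<'E'
from h import *
import pickle
s=pickle.load(open('s2.pkl','rb'))
q=lambda L:[(x/4+121-.4,y/4+124-.4) for x,y in L]
print(ray(s,q([(428,362),(490,351)]),0).round(4)); print(ray(s,q([(455,255),(486,333)]),.026).round(4))
for yc in(.06,.065):
  print(yc,(proj(s,[[.524,yc+.021,0],[.524,yc-.021,0],[.524,yc+.021,.026],[.440,yc+.021,.026]])-[120.6,123.6])*4)
E
```

```text
[[0.519  0.0444 0.    ]
 [0.5222 0.0854 0.    ]]
[[0.4523 0.0835 0.026 ]
 [0.5319 0.0806 0.026 ]]
0.06 [[484.30940325 354.29433122]
 [422.03124764 369.04574531]
 [482.93652345 324.8971058 ]
 [446.25698881 244.52650009]]
0.065 [[491.66459031 352.5521568 ]
 [429.49199671 367.27856711]
 [490.39580064 323.1557384 ]
 [453.40677975 242.93010113]]
```

Emit:
send_rows:
  steps:
    - [[0,-0.1,0,0,0,0,0],[0,-0.2,-0.1,0,0,0,0],[0,-0.2,-0.4,0,0,0,0],[0.2,-0.1,-0.5,0,0,0,0.14],[0.45,0.1,-0.5,0,0,0,0.14],[0.7,0.3,-0.5,0,0,0,0.14],[0.84,0.36,-0.5,0,0,0,0.14],[0.84,0.36,-0.4,0,0,0,0.14],[0.84,0.36,-0.2,0,0,0,0.14],[0.84,0.36,-0.05,0,0,0,0.14],[0.84,0.36,0,0,0,0,0.14],[0.84,0.36,0,0,0,0,0.14]]

```text
clock: 8.2
ee_pos: [0.3995, 0.064, 0.1826]
tcp_rot: [0.001, 1.0, -0.0, -0.001]
force: [0.6, 1.1, 1.1]
gripper_width: 0.0119
grip_force: 0.0
```

```bash
python3 - <<'E'
from h import *
st(); s=snap('scene','s3')
x0,y0=121,100
cv2.imwrite('pics/s3c.png',cv2.resize(s['frame'][y0:y0+150,x0:x0+200,::-1],(800,600),interpolation=cv2.INTER_CUBIC))
import pickle; pickle.dump(s,open('s3.pkl','wb'))
E
```

```text
8.2 [0.3995 0.064  0.1826] [ 7.0e-04  1.0e+00 -1.0e-04 -1.4e-03] [0.63 1.08 1.1 ] 0.011916159573815959
```

View pics/s3c.png

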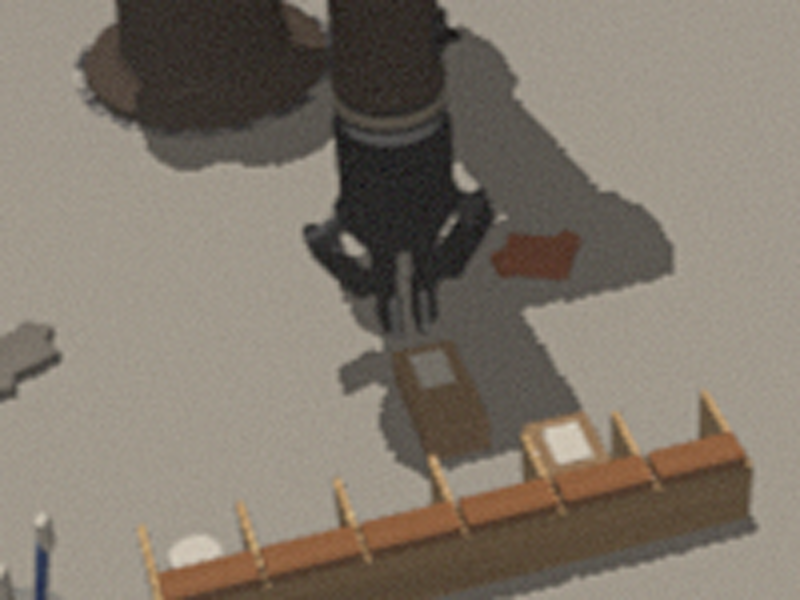

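The fingers are behind the box. Its top corners are near (393,350), (456,340), (490,418) and (426,432) in the crop.

```bash
python3 - <<'E'
from h import *
import pickle
s=pickle.load(open('s3.pkl','rb'))
q=lambda L:[(x/4+121-.4,y/4+100-.4) for x,y in L]
print(ray(s,q([(393,350),(456,340),(490,420),(426,432)]),.026).round(4)); print(ray(s,q([(492,449),(430,460)]),.0).round(4))
E
```

```text
[[0.4376 0.0447 0.026 ]
 [0.4416 0.0873 0.026 ]
 [0.5247 0.0855 0.026 ]
 [0.522  0.0437 0.026 ]]
[[0.5245 0.0861 0.    ]
 [0.5212 0.0451 0.    ]]
```

The box is centred on the third bay (y 0.065) and nearly straight, so I push.

Emit:
send_rows:
  steps:
    - [[-0.1,0.01,0,0,0,0,0.14],[-0.2,0.01,0,0,0,0,0.14],[-0.28,0.01,0,0,0,0,0.14],[-0.36,0.01,0,0,0,0,0.14],[-0.44,0.01,0,0,0,0,0.14],[-0.52,0.01,0,0,0,0,0.14],[-0.6,0.01,0,0,0,0,0.14],[-0.68,0.01,0,0,0,0,0.14],[-0.76,0.01,0,0,0,0,0.14],[-0.83,0.01,0,0,0,0,0.14],[-0.88,0.01,0,0,0,0,0.14],[-0.9,0.01,0,0,0,0,0.14]]

```text
clock: 9.25
ee_pos: [0.4912, 0.0657, 0.1833]
tcp_rot: [0.0, 1.0, 0.0, 0.001]
force: [-1.1, 0.3, 1.3]
gripper_width: 0.0116
grip_force: 0.5
```

```bash
python3 - <<'E'
from h import *
st(); s=snap('scene','s4')
x0,y0=121,100
cv2.imwrite('pics/s4c.png',cv2.resize(s['frame'][y0:y0+150,x0:x0+200,::-1],(800,600),interpolation=cv2.INTER_CUBIC))
E
```

```text
9.25 [0.4912 0.0657 0.1833] [2.e-04 1.e+00 0.e+00 5.e-04] [-1.08  0.25  1.33] 0.011594886983856767
```

View pics/s4c.png

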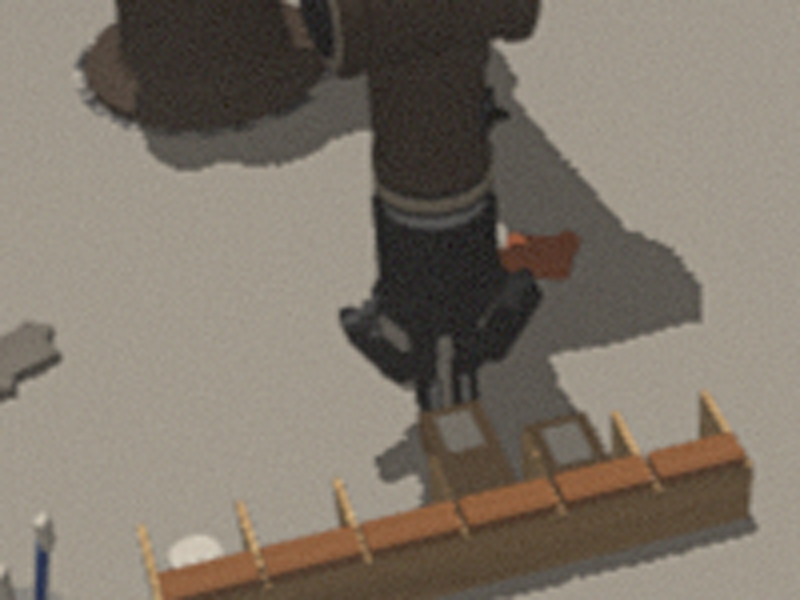

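The box is entering the third bay between its dividers, with its rear end at crop (450,410). I push on in small steps until it meets the back board.

Emit:
send_rows:
  steps:
    - [[-0.06,0,0,0,0,0,0.14],[-0.11,0,0,0,0,0,0.14],[-0.16,0,0,0,0,0,0.14],[-0.21,0,0,0,0,0,0.14],[-0.25,0,0,0,0,0,0.14],[-0.29,0,0,0,0,0,0.14],[-0.32,0,0,0,0,0,0.14],[-0.34,0,0,0,0,0,0.14],[-0.34,0,0,0,0,0,0.14]]

```text
clock: 10.05
ee_pos: [0.5247, 0.0657, 0.1833]
tcp_rot: [0.0, 1.0, 0.0, 0.0]
force: [-1.1, -0.1, -0.3]
gripper_width: 0.0119
grip_force: 0.0
```

Emit:
send_rows:
  steps:
    - [[-0.02,0,0,0,0,0,0.14],[-0.03,0,0,0,0,0,0.14],[-0.04,0,0,0,0,0,0.14],[-0.05,0,0,0,0,0,0.14],[-0.05,0,0,0,0,0,0.14]]

```text
clock: 10.47
ee_pos: [0.529, 0.0657, 0.1831]
tcp_rot: [0.0, 1.0, -0.0, -0.0]
force: [-2.1, -1.2, 1.0]
gripper_width: 0.012
grip_force: 0.6
```

Emit:
send_rows:
  steps:
    - [[-0.01,0,0,0,0,0,0.14],[-0.02,0,0,0,0,0,0.14],[-0.03,0,0,0,0,0,0.14],[-0.03,0,0,0,0,0,0.14]]

```text
clock: 10.8
ee_pos: [0.5301, 0.0657, 0.1825]
tcp_rot: [0.0, 1.0, -0.0, -0.004]
force: [-5.6, 0.0, 4.8]
gripper_width: 0.0119
grip_force: 3.4
```

The force rises to 5.6 N and the arm stalls, so the box has met the back board. I back off and check.

Emit:
send_rows:
  steps:
    - [[0.05,0,0,0,0,0,0.14],[0.2,0,0,0,0,0,0.14],[0.4,0,0,0,0,0,0.14],[0.6,0,-0.2,0,0,0,0.14],[0.8,0,-0.4,0,0,0,0.14],[1,-0.3,-0.7,0,0,0,0.14],[1,-0.6,-1,0,0,0,0.14],[1,-1,-1,0,0,0,0.14],[1,-1,-1,0,0,0,0.14]]

```text
clock: 11.55
ee_pos: [0.4341, -0.039, 0.2867]
tcp_rot: [0.002, 1.0, -0.002, 0.005]
force: [0.7, -0.6, 0.7]
gripper_width: 0.0117
grip_force: 0.0
```

```bash
python3 - <<'E'
from h import *
st(); s=snap('top','t5')
cv2.imwrite('pics/t5c.png',cv2.resize(s['frame'][140:240,140:385,::-1],None,fx=3.2,fy=3.2,interpolation=cv2.INTER_CUBIC))
q=lambda L:[(x/3.2+139.65,y/3.2+139.65) for x,y in L]
ex=np.array([1,.0066,0]);ey=np.array([-.0066,1,0]);G=np.array([.5814,.0647,.026])
print((proj(s,[G-.042*ex+k*.021*ey for k in(1,-1)])-139.65)*3.2)
E
```

```text
11.55 [ 0.4341 -0.039   0.2867] [ 0.0022  1.     -0.0023  0.0055] [ 0.72 -0.61  0.73] 0.011713896203154911
[[323.44974562 155.61894552]
 [375.84180065 154.72325258]]
```

View pics/t5c.png

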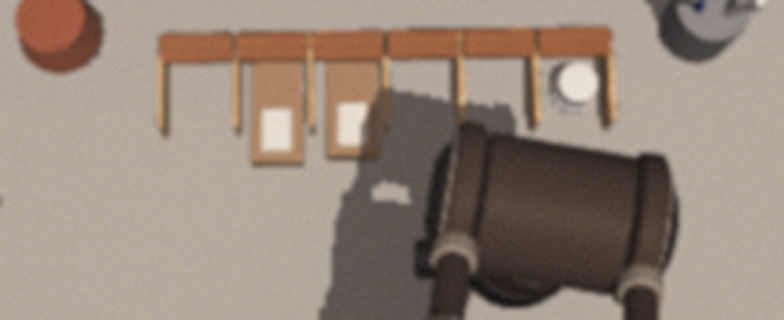

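The box is in the third bay, straight. Its rear edge is at crop row 155–157, where the home position predicts 155, and it sits about 3 mm off the bay's centre. Everything else is unmoved, so I hand in.

```bash
python3 -c "
from station import robot
print(robot.finish_job())"
```

```text
the job is handed in; nothing more can be done
None
```

I touched the first three rail pieces in order from the pot's end, pushed the box into the third bay until it met the back board, and handed in the job at about 12 s; the station gave no verdict.

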